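# Put the lens case away in the push-latched drawer

### The arm

A 7-joint arm with a two-finger parallel gripper is mounted at the origin on the work surface. World frame = base frame: x ahead of the robot, y to its left, z up, the work surface at z = 0. Lengths are in m, angles in rad, forces in N, time in s.
With the tool pointing down it reaches from about 0.425 to 0.925 m from the base axis. Payload 6.8 kg.
Tool frame: the origin (TCP) lies at the very end of the fingers, on their centre line; the grasp point (between the pads) lies behind it (arm.tcp_to_grasp is the z of the grasp point in the tool frame, in m); z points along the fingers, y is the line along which they close (so a half turn about z gives the same grasp; the last joint's range is limited). The gripper opens to 85 mm and grips with 20 to 120 N. Pads are 22 mm wide; open, the fingers measure 114 mm over their backs; the gripper's body (76 mm by 85 mm) begins 54 mm behind the grasp point. The pads swing forward as they close: fully open they stand 13 mm farther back than shut.
Start: joints at [1.11, 0.477, 0.022, 1.555, -0.011, 1.109, -0.083], TCP at [0.233, -0.633, 0.231] pointing down, gripper open.
Joint ranges: [-2.96, 2.96], [-0.34, 2.1], [-1.41, 1.46], [0.24, 2.44], [-1.37, 4.51], [0.17, 1.92], [-2.96, 2.96]. Speed limits (rad/s): [2.39, 2.39, 3.14, 3.14, 3.14, 3.14, 3.14].

### API

Orientations are given as [roll, pitch, yaw] about the fixed x, y, z axes, in that order (R = Rz(yaw) Ry(pitch) Rx(roll)).
In Python, from rig import sensors, eyes, job, arm gives the robot as it stands.
- The arm moves only by the tool step_arm, never from a script. Its argument "steps" is a list of rows, each a list of 7 numbers: the turn, a rotation vector about the tool's x, y, z in degrees, then the shift along the tool's x, y, z in cm, then the opening, from 0 (shut) to 1 (fully open). In form: [[ax, ay, az, x, y, z, grip], ...]. A call has 1 to 12 rows; each row is the pose to reach, as a shift and turn from the pose commanded when the call began, along the tool's axes at that moment; what a row does not reach only later rows make up. A row lasts 1/8 s, in which the tool goes at most 62.5 mm and 10.7 degrees, less where a joint would pass 70% of its speed; a pose out of reach is approached as far as the arm can. A call with a gripper value outside its range is refused whole. The fingers move at their own pace and stop on an object; the grip force is fixed at half the most. Time passes only in rows, so rows that repeat a pose let the fingers close. It gives the time, the measured TCP pose, the force, the opening and the grip force at its end, in the units of the state.
- sensors.get_obs(): the state, without advancing time (a new reading comes with each control period).
- eyes.get_image(name): name is "scene" or "top" or "wrist"; returns a dict with "frame" (384x512x3 uint8, red, green, blue), "mtx" (3x3 intrinsics, pixels), "k1" (the pictures are not rectified: a ray, as slopes to the right and down, at radius r is drawn at 1 + k1 r^2 times it, then the intrinsics apply), "view" (4x4, takes a point from world to camera coordinates). Camera axes: x right, y down, z forward; pixel columns grow to the right and rows downward; lengths in m; the calibration is good to about 2 mm. A picture is of the moment at which its call begins. There is no depth.
- job.job_done(): hands the job in; it is judged then, once.
The state is a dict: "clock": time; "joint_pos": joint angles; "joint_vel": joint speeds; "joint_efforts": joint torques, N m; "eef_pos": TCP position; "ee_rot": TCP orientation; "contact_force": force on the tool from outside, world axes, zero at the start; "torque": the same for the moment, N m; "opening": finger opening in m; "gripper_force": force on a finger pad.
Only numpy, scipy, OpenCV 4.12 (cv2) and the standard library are available. Lean on these libraries where they do the work, as an engineer would, in place of code of your own. Each camera call takes 0.05 s, during which the arm holds its last target. There are 200 camera calls.

### The job

Put the twist-cap lens case away in the small white drawer unit: press the drawer's front until its push-push latch lets go and the drawer springs right out, then lower the lens case onto the tray, caps up, without dropping it, and let go. Then press the drawer in until it catches again and stays shut by itself with the case inside. How deep you must press before the latch clicks is not known, so press by feel and never push the drawer harder than 25 N; leave the other things where they are.

Things in the scene. Friction and masses are not known exactly. Their poses are not given: they have to be found in the camera images.
- drawer (a joint): Drawer slide (m): 0 = latched; 0.080 = fully out; negative = pressed in. A spring pushes it out: 7 N shut, 3 N fully out, plus 25 N per m/s. 7 to 16 mm past 0 (hidden, same both ways) it meets a firm stop; 12 to 16 N in all on that stop changes the latch over. Draw back: from shut it springs fully out; from fully out it returns to 0 and stays. It must come out 50 mm before it can catch.
- drawer_front (a point): Centre of the outer face of the drawer's upright grey front panel, which is pressed. Panel 134 mm wide, 6 mm thick, 8 to 48 mm above the shelf; its face stands 22 mm proud of the unit when latched. The point moves with the drawer. Axes: +x into the unit (level pressing direction), y along the panel, z up.
- tray_centre (a point): Centre of the top of the drawer's clear tray floor, 11 mm above the shelf, 55.5 mm behind the panel's outer face; moves with the drawer, axes as drawer_front. Floor 99 mm (x) by 124 mm (y); side and back walls 9 mm high, front panel 37 mm above the floor. Fully out, the whole floor lies outside the unit, open from above; the case goes lengthways along x with 17 mm to spare at each end.
- unit_top (a point): Centre of the top of the drawer unit, a white box fixed to the shelf, 170 mm deep (x), 160 mm wide (y), 62 mm high; axes as drawer_front. Its front face is 85 mm from this point on the -x side, with an opening 140 mm wide that reaches up to 54 mm above the shelf.
- case_centre (a point): Centre of the loose lens case, half-way up, 10 mm above what it stands on. Pink, two round ribbed twist caps side by side, 64 mm long (x), 30 mm wide (y), 20 mm high, about 35 g. Its lower 12 mm is a flat-sided block 50 mm long and 30 mm wide, to be gripped across y. z points up through the caps.
- cup: Empty white ceramic cup, loose, 76 mm across, 90 mm high; origin at the centre of its underside. Leave it alone
- pump_bottle: Round push-top pump bottle, loose, 58 mm across, 160 mm high, its spout reaching 42 mm along x; origin at the centre of its underside. Leave it alone
- mirror: Folded travel mirror lying flat, 75 by 80 mm, 13 mm thick; origin at the centre of its underside. Leave it alone
- hair_clip: Small steel hair clip lying flat on top of the drawer unit, 60 mm long (x), 13 mm wide, 9 mm high; origin at the centre of its underside. Leave it alone
Mind the look-alikes: they are no part of the job. There is more than one size of the part that bears case_centre; the job needs the larger. Of the things that look like the part that bears drawer, the larger one is meant.

How it is judged:
On the way, in this order (a step that is already met when the one before it is completed fails the run):
1. the latch has let go and the drawer is out at least 70 mm (value of joint drawer above 0.07 m), for 0.2 s.
2. the case is lowered to the tray floor (within about 7 mm) while still gripped (x of case_centre in the frame of tray_centre between -0.045 and 0.045 m and y of case_centre in the frame of tray_centre between -0.055 and 0.055 m and z of case_centre in the frame of tray_centre between 0.004 and 0.017 m and value of joint drawer above 0.06 m and contact force between the fingers and case above 0.3 N), for 0.04 s.
3. the case lies in the tray, let go (x of case_centre in the frame of tray_centre between -0.045 and 0.045 m and y of case_centre in the frame of tray_centre between -0.055 and 0.055 m and z of case_centre in the frame of tray_centre between 0.004 and 0.017 m and value of joint drawer above 0.06 m and contact force between the fingers and case below 0.05 N and angle between case_centre's own z axis and vertical below 0.25 rad), for 0.2 s.
At the end, for the whole second after the job is handed in: The drawer is shut and held by its latch alone (slide position within 4 mm of 0, at rest) and the lens case lies caps up on its tray, its centre within 45 mm lengthways and 55 mm sideways of the tray's centre (value of joint drawer between -0.004 and 0.004 m and velocity of joint drawer between -0.005 and 0.005 m/s and angle between case_centre's own z axis and vertical below 0.25 rad and x of case_centre in the frame of tray_centre between -0.045 and 0.045 m and y of case_centre in the frame of tray_centre between -0.055 and 0.055 m and z of case_centre in the frame of tray_centre between 0.004 and 0.017 m); the robot touches nothing.
It fails at once if the drawer is pushed harder than 25 N (contact force between any of the fingers, the arm and drawer above 25 N).
It fails at once if the cup is moved more than 20 mm or tipped (distance of cup from where it was at the start of the episode above 0.02 m or angle between cup's own z axis and vertical above 0.3 rad).
It fails at once if the pump bottle is moved more than 20 mm or tipped (distance of pump_bottle from where it was at the start of the episode above 0.02 m or angle between pump_bottle's own z axis and vertical above 0.3 rad).
It fails at once if the mirror is moved more than 20 mm or tipped (distance of mirror from where it was at the start of the episode above 0.02 m or angle between mirror's own z axis and vertical above 0.3 rad).
It fails at once if the hair clip is moved more than 20 mm or tipped (distance of hair_clip from where it was at the start of the episode above 0.02 m or angle between hair_clip's own z axis and vertical above 0.3 rad).
It also fails if it takes over 72 s, if anything falls off the work surface, if the arm or the gripper's body presses on something with over 40 N, if the wrist force passes 120 N, or if a joint passes its speed limit or range.

## Working session

There is one attempt and no reset: what is moved stays moved. The work goes in short steps, Python scripts to look and compute and a tool call to move; the robot and the scene stay as the last step left them, time stands still between calls to the robot, and variables do not carry over. Pictures are saved under pics/ and viewed, at most 10 in all, crops included, and the job is handed in when it is done.

Besides the shell and the picture viewer there is one more tool, called after "Request:" by a JSON object that holds its "fn" and its "kwargs". step_arm: Moves the arm, as the interface text tells. Its arguments: {"type":"object","properties":{"steps":{"type":"array","items":{"type":"array","items":{"type":"number"}}}},"required":["steps"]}

```bash
mkdir -p pics; cat > h.py <<'E'
import numpy as np, cv2
from rig import sensors, eyes, job, arm
def shot(n,f):
    d=eyes.get_image(n); cv2.imwrite('pics/'+f,d['frame'][:,:,::-1]); np.savez('pics/'+f[:-4],mtx=d['mtx'],view=d['view'],k1=d['k1']); return d
def ray(f,u,v,z):
    d=np.load('pics/'+f+'.npz'); k=float(d['k1'])
    p=np.linalg.inv(d['mtx'])@[u,v,1]; q=p[:2].copy()
    for _ in range(30): q=p[:2]/(1+k*(q@q))
    R=d['view'][:3,:3]; c=-R.T@d['view'][:3,3]; w=R.T@[q[0],q[1],1]
    return c+w*(z-c[2])/w[2]
def proj(f,P):
    d=np.load('pics/'+f+'.npz'); c=d['view']@np.r_[P,1]; q=c[:2]/c[2]; q=q*(1+float(d['k1'])*(q@q)); return (d['mtx']@[*q,1])[:2]
E
python3 - <<'E'
from h import *
a=shot('scene','s0.png')['frame'];b=shot('top','t0.png')['frame']
print(sensors.get_obs(),arm.tcp_to_grasp)
for f in('s0','t0'):
    d=np.load('pics/'+f+'.npz');R=d['view'][:3,:3];print(-R.T@d['view'][:3,3],d['mtx'][0,0],R[2])
E
```

```text
{'clock': 0.1, 'joint_pos': array([ 1.10990069,  0.47771659,  0.0223468 ,  1.55635839, -0.01147016,
        1.10929773, -0.08309932]), 'joint_vel': array([ 0.00207459, -0.00073663, -0.00144838, -0.00213036, -0.00047958,
        0.00043351, -0.00165268]), 'joint_efforts': array([ 4.30910455e-03, -5.97762680e+01,  1.61397535e+00, -2.81954241e+01,
        1.29656945e-02,  5.00483395e-03,  2.78356094e-05]), 'eef_pos': array([ 0.23302099, -0.63293124,  0.23042114]), 'ee_rot': array([-3.13994756e+00,  1.48656747e-04,  3.52826035e-01]), 'contact_force': array([ 0.46218562, -0.11990956,  0.57617227]), 'torque': array([ 0.00703024,  0.01444468, -0.00255211]), 'gripper_force': 0.0, 'opening': 0.08533450573073151} -0.0187
[0.99117379 0.43954161 0.87414786] 402.26394436550055 [-0.39573185 -0.41992806 -0.81673541]
[0.44737615 0.00446699 1.03464485] 364.49813649171654 [ 0.16671441 -0.00185549 -0.98600348]
```

View pics/s0.png

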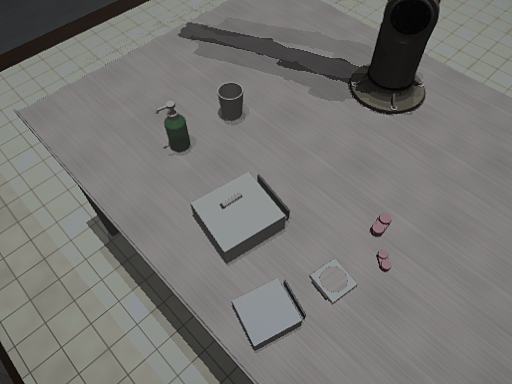

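View pics/t0.png

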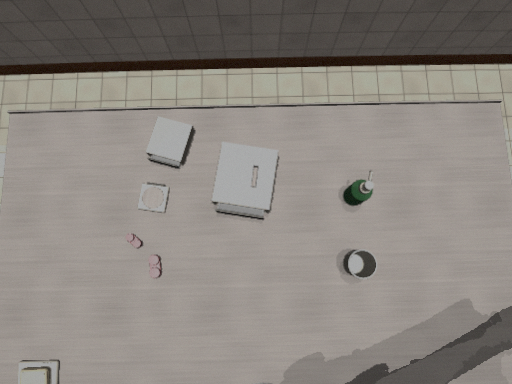

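The scene view shows the large unit (clip on top) at about (240,215), with its grey front at (273,198) facing the robot. The larger case is at (381,224). In the top view they are at (245,180) and (154,266). The small unit, small case and mirror are to the left; the cup and pump bottle are to the right. I'll zoom in to measure.

```bash
python3 - <<'E'
from h import *
a=cv2.imread('pics/t0.png')[130:290,120:300]
cv2.imwrite('pics/t0c.png',cv2.resize(a,None,fx=3.7,fy=3.7,interpolation=cv2.INTER_CUBIC))
b=cv2.imread('pics/t0.png'); h=cv2.cvtColor(b,cv2.COLOR_BGR2HSV)
for f in('t0','s0'):
    h=cv2.cvtColor(cv2.imread(f'pics/{f}.png'),cv2.COLOR_BGR2HSV)
    m=((h[:,:,0]>165)|(h[:,:,0]<4))&(h[:,:,1]>60)&(h[:,:,2]>60)
    n,l,s,c=cv2.connectedComponentsWithStats(m.astype('u1'))
    for i in range(1,n):
        if s[i,4]>25: print(f,s[i],c[i],ray(f,*c[i],.012))
E
```

```text
(no output)
```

View pics/t0c.png

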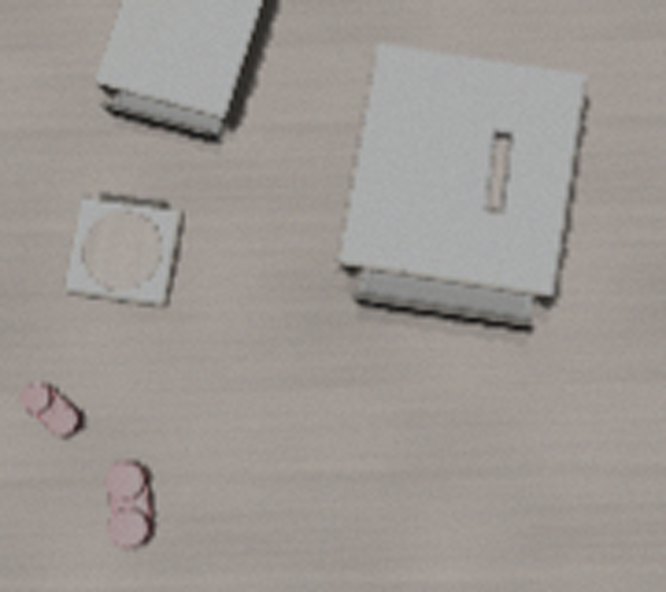

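The crop shows the unit top's corners at (378,45), (586,75), (555,298), (342,266), and the panel's outer edge running from about (358,298) to (531,325). The large case's cap centres are at (128,478) and (131,528).

```bash
python3 - <<'E'
from h import *
r=lambda u,v,z: ray('t0',u/3.7+120-.36,v/3.7+130-.36,z)
C=[r(*p,.062) for p in [(378,45),(586,75),(555,298),(342,266)]]
for c in C: print(c.round(4))
print([round(np.linalg.norm(C[i]-C[i-1]),4) for i in range(4)])
m=np.mean(C,0); x=(C[0]+C[1]-C[2]-C[3]);yaw=np.arctan2(x[1],x[0]); y=C[0]+C[3]-C[1]-C[2]; print('top',m,yaw,np.arctan2(-y[0],y[1]))
e=np.array([np.cos(yaw),np.sin(yaw),0]); print('front latched',m-e*.107)
print('panel',r(358,298,.048),r(531,325,.048), 'base', r(358,298,.008),r(531,325,.008))
a=r(128,478,.02);b=r(131,528,.02);print('case t',(a+b)/2,a-b,np.linalg.norm(a-b))
for q in [(385,218),(378,229)]: print('case s',ray('s0',*q,.02))
for n,p in dict(bottlebase=(355,196),cupbase=(358,262),mirror=(153,198)).items(): print(n,ray('t0',*p,0))
print(proj('s0',m),sensors.get_obs()['clock'])
E
```

```text
[0.7702 0.0942 0.062 ]
[ 0.743  -0.0613  0.062 ]
[ 0.5755 -0.0331  0.062 ]
[0.6027 0.1217 0.062 ]
[np.float64(0.1697), np.float64(0.1578), np.float64(0.1699), np.float64(0.1572)]
top [0.67282925 0.03037569 0.062     ] -0.16493681131907081 -0.17362931947590676
front latched [0.56728138 0.04794402 0.062     ]
panel [0.5807416  0.11168028 0.048     ] [ 0.55771467 -0.01540056  0.048     ] base [0.58614843 0.11602686 0.008     ] [ 0.56218795 -0.01620602  0.008     ]
case t [0.43514906 0.28537728 0.02      ] [0.03660885 0.00297717 0.        ] 0.0367297122931372
case s [0.41903064 0.28710378 0.02      ]
case s [0.45659937 0.29345517 0.02      ]
bottlebase [ 0.61890601 -0.28288002  0.        ]
cupbase [ 0.43137957 -0.27862669  0.        ]
mirror [0.62695483 0.29981283 0.        ]
[237.62838591 207.21193179] 0.1
```

```bash
cat >> h.py <<'E'
from scipy.spatial.transform import Rotation as Ro
def row(P,yaw,frm=None):
    o=sensors.get_obs(); R=Ro.from_euler('xyz',o['ee_rot']); T=Ro.from_euler('xyz',[np.pi,0,yaw])
    rv=np.degrees((R.inv()*T).as_rotvec()); s=100*R.inv().apply(np.array(P)-o['eef_pos'])
    print(rv.round(1),s.round(2))
E
python3 -c "
from h import *
row([.514,.057,.2],-.167); row([.514,.057,.028],-.167)"
```

```text
[-0.1  0.  29.8] [ 50.21 -55.03   3.13]
[-0.1  0.  29.8] [ 50.21 -55.    20.33]
```

Request:
{"fn": "step_arm", "kwargs": {"steps": [[0,0,5,6,-4,0,0.1],[0,0,10,11,-9,0,0],[0,0,15,15,-14,1,0],[0,0,20,19,-19,2,0],[0,0,25,23,-24,3,0],[-0.1,0,29.8,27.5,-29,3.1,0],[-0.1,0,29.8,32,-34,3.1,0],[-0.1,0,29.8,36,-39,3.1,0],[-0.1,0,29.8,40,-44,3.1,0],[-0.1,0,29.8,45,-49,3.1,0],[-0.1,0,29.8,50.2,-55,3.1,0],[-0.1,0,29.8,50.2,-55,3.1,0]]}}

```text
clock: 1.6
eef_pos: [0.5146, 0.0579, 0.2002]
ee_rot: [3.14, -0.0, -0.168]
contact_force: [0.9, -1.2, -0.2]
opening: -0.0001
gripper_force: 0.0
```

Request:
{"fn": "step_arm", "kwargs": {"steps": [[0,0,0,0,0,6,0],[0,0,0,0,0,12,0],[0,0,0,0,0,17.2,0],[0,0,0,0,0,17.2,0],[0,0,0,1.0,0,17.2,0],[0,0,0,2,0,17.2,0],[0,0,0,3,0,17.2,0],[0,0,0,3.5,0,17.2,0],[0,0,0,3.5,0,17.2,0]]}}

```text
clock: 2.72
eef_pos: [0.5494, 0.0499, 0.0286]
ee_rot: [3.14, -0.001, -0.168]
contact_force: [0.9, -0.4, 0.5]
opening: -0.0004
gripper_force: 0.0
```

```bash
python3 - <<'E'
from h import *
a=shot('scene','s1.png')['frame'][150:270,180:330]
cv2.imwrite('pics/s1c.png',cv2.resize(a[:,:,::-1],None,fx=4,fy=4,interpolation=cv2.INTER_CUBIC))
E
```

```text
(no output)
```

View pics/s1c.png

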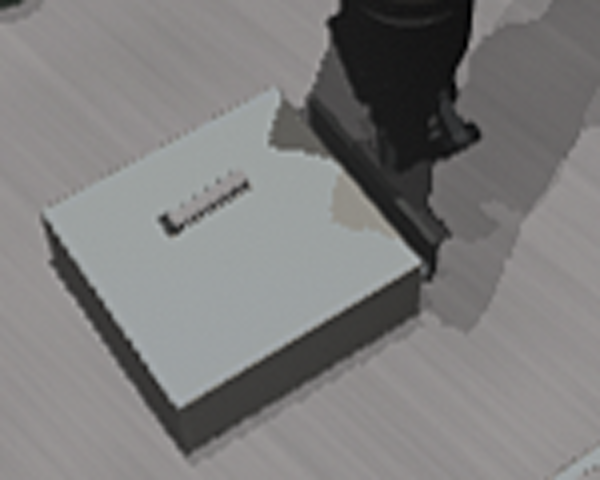

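The closed fingers stand just in front of the panel at about (405,160), near its middle. I'll press gently from here.

Request:
{"fn": "step_arm", "kwargs": {"steps": [[0,0,0,0.3,0,0,0],[0,0,0,0.6,0,0,0],[0,0,0,0.9,0,0,0],[0,0,0,0.9,0,0,0]]}}

```text
clock: 3.28
eef_pos: [0.558, 0.0485, 0.0283]
ee_rot: [3.14, -0.001, -0.167]
contact_force: [-0.2, -1.1, -0.2]
opening: -0.0
gripper_force: 0.0
```

Request:
{"fn": "step_arm", "kwargs": {"steps": [[0,0,0,0.2,0,0,0],[0,0,0,0.4,0,0,0],[0,0,0,0.6,0,0,0],[0,0,0,0.6,0,0,0]]}}

```text
clock: 3.78
eef_pos: [0.5612, 0.0478, 0.0279]
ee_rot: [3.139, 0.004, -0.167]
contact_force: [-7.0, 1.1, 5.5]
opening: -0.0001
gripper_force: 3.5
```

Request:
{"fn": "step_arm", "kwargs": {"steps": [[0,0,0,0.15,0,0,0],[0,0,0,0.3,0,0,0],[0,0,0,0.45,0,0,0],[0,0,0,0.45,0,0,0]]}}

```text
clock: 4.28
eef_pos: [0.5655, 0.047, 0.0279]
ee_rot: [3.139, 0.004, -0.167]
contact_force: [-7.4, 0.5, 5.1]
opening: 0.0003
gripper_force: 3.6
```

Request:
{"fn": "step_arm", "kwargs": {"steps": [[0,0,0,0.1,0,0,0],[0,0,0,0.2,0,0,0],[0,0,0,0.2,0,0,0]]}}

```text
clock: 4.65
eef_pos: [0.5674, 0.0466, 0.0279]
ee_rot: [3.139, 0.004, -0.167]
contact_force: [-7.8, 0.3, 4.5]
opening: 0.0001
gripper_force: 3.6
```

Request:
{"fn": "step_arm", "kwargs": {"steps": [[0,0,0,0.1,0,0,0],[0,0,0,0.2,0,0,0],[0,0,0,0.2,0,0,0]]}}

```text
clock: 5.03
eef_pos: [0.5693, 0.0463, 0.0279]
ee_rot: [3.138, 0.005, -0.167]
contact_force: [-7.4, 1.3, 5.3]
opening: 0.0003
gripper_force: 3.7
```

Request:
{"fn": "step_arm", "kwargs": {"steps": [[0,0,0,0.1,0,0,0],[0,0,0,0.2,0,0,0],[0,0,0,0.2,0,0,0]]}}

```text
clock: 5.4
eef_pos: [0.5712, 0.046, 0.0279]
ee_rot: [3.138, 0.005, -0.167]
contact_force: [-6.9, 0.3, 5.2]
opening: -0.0001
gripper_force: 3.8
```

Request:
{"fn": "step_arm", "kwargs": {"steps": [[0,0,0,0.1,0,0,0],[0,0,0,0.2,0,0,0],[0,0,0,0.2,0,0,0]]}}

```text
clock: 5.78
eef_pos: [0.5723, 0.0458, 0.0278]
ee_rot: [3.138, 0.006, -0.167]
contact_force: [-10.3, 0.6, 7.2]
opening: -0.0002
gripper_force: 5.1
```

Request:
{"fn": "step_arm", "kwargs": {"steps": [[0,0,0,0.05,0,0,0],[0,0,0,0.1,0,0,0],[0,0,0,0.1,0,0,0]]}}

```text
clock: 6.15
eef_pos: [0.5725, 0.0457, 0.0277]
ee_rot: [3.138, 0.008, -0.166]
contact_force: [-12.0, 1.7, 9.9]
opening: -0.0002
gripper_force: 6.1
```

Request:
{"fn": "step_arm", "kwargs": {"steps": [[0,0,0,0.05,0,0,0],[0,0,0,0.1,0,0,0],[0,0,0,0.1,0,0,0]]}}

```text
clock: 6.52
eef_pos: [0.5726, 0.0456, 0.0277]
ee_rot: [3.137, 0.009, -0.166]
contact_force: [-14.2, 0.5, 11.5]
opening: 0.0001
gripper_force: 7.3
```

Request:
{"fn": "step_arm", "kwargs": {"steps": [[0,0,0,0.05,0,0,0],[0,0,0,0.1,0,0,0],[0,0,0,0.1,0,0,0]]}}

```text
clock: 6.9
eef_pos: [0.5728, 0.0456, 0.0276]
ee_rot: [3.137, 0.011, -0.166]
contact_force: [-16.2, 2.4, 13.7]
opening: -0.0
gripper_force: 8.4
```

Request:
{"fn": "step_arm", "kwargs": {"steps": [[0,0,0,-1,0,0,0],[0,0,0,-2.5,0,0,0],[0,0,0,-4.5,0,0,0],[0,0,0,-6.5,0,0,0],[0,0,0,-8.5,0,0,0],[0,0,0,-10.5,0,0,0],[0,0,0,-12,0,0,0],[0,0,0,-12.5,0,0,0],[0,0,0,-12.5,0,-3,0],[0,0,0,-12.5,0,-9,0.4],[0,0,0,-12.5,0,-13,0.8],[0,0,0,-12.5,0,-13,0.8]]}}

```text
clock: 8.4
eef_pos: [0.4587, 0.0664, 0.1616]
ee_rot: [-3.141, -0.008, -0.168]
contact_force: [0.3, 0.1, -0.5]
opening: 0.0548
gripper_force: 0.0
```

```bash
python3 - <<'E'
from h import *
a=shot('top','t1.png')['frame'][130:290,120:300]
cv2.imwrite('pics/t1c.png',cv2.resize(a[:,:,::-1],None,fx=3.7,fy=3.7,interpolation=cv2.INTER_CUBIC))
e=np.array([np.cos(-.167),np.sin(-.167),0])
row([.436,.287,.12],.12); row([.436,.287,.002],.12)
E
```

```text
[  0.1  -0.3 -16.5] [ -5.8  -21.44   3.93]
[  0.1  -0.3 -16.5] [ -5.85 -21.44  15.73]
```

View pics/t1c.png

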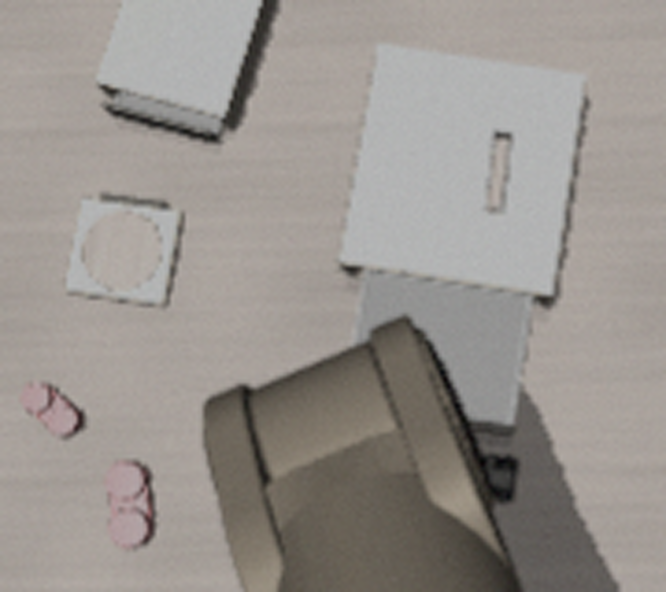

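The drawer is out; its grey tray reaches down to about (515,430). Next I go above the case.

Request:
{"fn": "step_arm", "kwargs": {"steps": [[0,0,-5,-1.5,-5,0,0.8],[0,0,-10,-3,-10,1,0.8],[0,0,-15,-4.5,-15,2.5,0.8],[0.1,-0.3,-16.5,-5.8,-20,3.9,0.8],[0.1,-0.3,-16.5,-5.8,-21.4,3.9,0.8],[0.1,-0.3,-16.5,-5.8,-21.4,3.9,0.8]]}}

```text
clock: 9.2
eef_pos: [0.4337, 0.2868, 0.1177]
ee_rot: [-3.141, 0.007, 0.122]
contact_force: [0.2, -0.5, 0.9]
opening: 0.0682
gripper_force: 0.0
```

```bash
python3 - <<'E'
from h import *
shot('wrist','w1.png')
print(sensors.get_obs()['eef_pos'],proj('w1',[.436,.287,.02]),proj('w1',[.436,.287,.0]))
E
```

```text
[0.43405152 0.28538051 0.1179838 ] [255.22993023 190.33615241] [255.24240044 184.23557881]
```

View pics/w1.png

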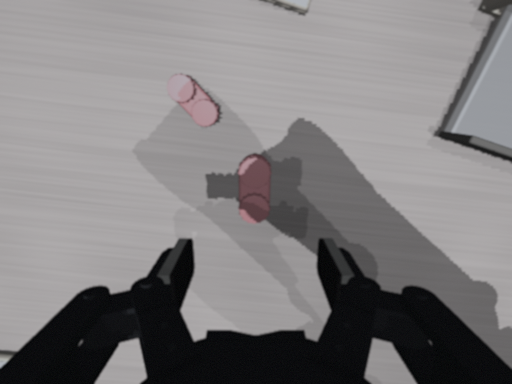

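The case sits at about (254,189), with its long axis upright in the picture. It's centred between the fingers at (180,265) and (333,265).

```bash
python3 - <<'E'
from h import *
a=ray('w1',255,170,.02);b=ray('w1',254,208,.02);c=(a+b)/2
print(a,b,np.linalg.norm(a-b),np.arctan2(*(a-b)[1::-1]))
row([c[0],c[1],.002],np.arctan2(*(a-b)[1::-1]))
E
```

```text
[0.45485585 0.28954537 0.02      ] [0.41870682 0.28601213 0.02      ] 0.03632129087373414 0.09743156733037882
[0.  0.4 1.3] [ 0.37 -0.21 11.6 ]
```

Request:
{"fn": "step_arm", "kwargs": {"steps": [[0,0.4,1.3,0.3,-0.2,4,0.8],[0,0.4,1.3,0.37,-0.2,8,0.8],[0,0.4,1.3,0.37,-0.2,10.5,0.8],[0,0.4,1.3,0.37,-0.2,11.6,0.8],[0,0.4,1.3,0.37,-0.2,11.6,0.5],[0,0.4,1.3,0.37,-0.2,11.6,0.1],[0,0.4,1.3,0.37,-0.2,11.6,0],[0,0.4,1.3,0.37,-0.2,11.6,0],[0,0.4,1.3,0.37,-0.2,11.6,0],[0,0.4,1.3,0.37,-0.2,11.6,0]]}}

```text
clock: 10.5
eef_pos: [0.4379, 0.2892, 0.0043]
ee_rot: [-3.14, -0.004, 0.098]
contact_force: [-0.9, -0.1, 6.9]
opening: 0.0279
gripper_force: 59.6
```

Request:
{"fn": "step_arm", "kwargs": {"steps": [[0,0,0,0,0,-1,0],[0,0,0,0,0,-5,0],[0,0,0,0,0,-10,0],[0,0,0,0,0,-12,0],[0,0,0,0,0,-12,0]]}}

```text
clock: 11.12
eef_pos: [0.4378, 0.2898, 0.1252]
ee_rot: [-3.139, -0.006, 0.098]
contact_force: [0.8, -0.3, -1.1]
opening: 0.0283
gripper_force: 59.3
```

```bash
python3 - <<'E'
from h import *
o=sensors.get_obs();print(o['eef_pos'],o['opening'],o['gripper_force'])
row([.545,.052,.12],-.167)
E
```

```text
[0.43783578 0.28975007 0.12522389] 0.02828920452482247 59.34132635593414
[-0.2 -0.3 15.2] [ 8.34 24.71  0.51]
```

Request:
{"fn": "step_arm", "kwargs": {"steps": [[0,0,3,1.5,4,0,0],[0,0,6,3,8,0,0],[0,0,9,4.5,12,0,0],[0,0,12,6,16,0,0],[-0.2,-0.3,15.2,7.5,20,0.5,0],[-0.2,-0.3,15.2,8.3,24,0.5,0],[-0.2,-0.3,15.2,8.3,24.7,0.5,0],[-0.2,-0.3,15.2,8.3,24.7,0.5,0]]}}

```text
clock: 12.12
eef_pos: [0.5427, 0.0511, 0.1171]
ee_rot: [3.138, 0.005, -0.168]
contact_force: [-0.6, 0.4, -0.7]
opening: 0.028
gripper_force: 59.4
```

```bash
python3 - <<'E'
from h import *
shot('wrist','w2.png')
e=np.array([np.cos(-.167),np.sin(-.167),0]);n=np.array([-e[1],e[0],0])
F=np.array([.4901,.0613,0])
for s in(-.067,.067): print('panel top end',proj('w2',F+n*s+[0,0,.048]))
for s in(-.08,.08): print('unit top front',proj('w2',F+.102*e+n*s+[0,0,.062]))
row([.545,.052,.0155],-.167)
E
```

```text
panel top end [329.23391225 261.00728149]
panel top end [176.66812243 261.15344972]
unit top front [364.29331515 146.94124737]
unit top front [140.74011587 146.91630536]
[0.2 0.2 0. ] [ 0.27 -0.05 10.18]
```

View pics/w2.png

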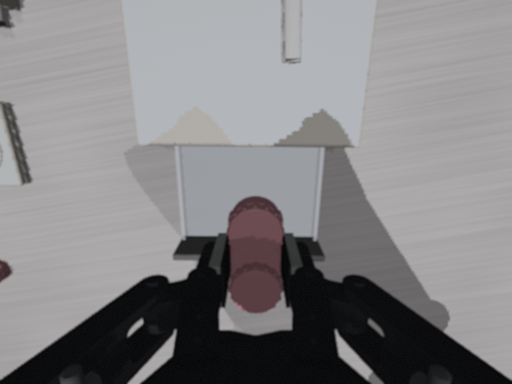

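The case is held, caps up, at (256,250). The tray lies below with walls at x = 180 and 323, and the panel runs (175–324, 258), within 3 mm of the prediction. I'll lower it now.

Request:
{"fn": "step_arm", "kwargs": {"steps": [[0,0,0,0.2,-0.3,3,0],[0,0,0,0.3,-0.3,6,0],[0,0,0,0.3,-0.3,8,0],[0,0,0,0.3,-0.3,9,0],[0,0,0,0.3,-0.3,9.6,0],[0,0,0,0.3,-0.3,10,0],[0,0,0,0.3,-0.3,10,0]]}}

```text
clock: 13.05
eef_pos: [0.5468, 0.0536, 0.0181]
ee_rot: [3.139, 0.002, -0.167]
contact_force: [-1.5, 0.8, 0.5]
opening: 0.0277
gripper_force: 59.4
```

Request:
{"fn": "step_arm", "kwargs": {"steps": [[0,0,0,0,0,0.1,0],[0,0,0,0,0,0.2,0],[0,0,0,0,0,0.2,0]]}}

```text
clock: 13.42
eef_pos: [0.5466, 0.0534, 0.0159]
ee_rot: [3.139, 0.003, -0.167]
contact_force: [0.6, -0.2, -0.9]
opening: 0.028
gripper_force: 59.4
```

Request:
{"fn": "step_arm", "kwargs": {"steps": [[0,0,0,0,0,0.07,0],[0,0,0,0,0,0.07,0],[0,0,0,0,0,0.07,0.4],[0,0,0,0,0,0.07,0.5],[0,0,0,0,0,0.07,0.6],[0,0,0,0,0,0.07,0.6],[0,0,0,0,0,-2,0.6],[0,0,0,0,0,-5,0.6],[0,0,0,0,0,-10,0.6],[0,0,0,0,0,-10,0.6]]}}

```text
clock: 14.68
eef_pos: [0.5497, 0.0543, 0.1196]
ee_rot: [3.141, -0.004, -0.168]
contact_force: [-0.3, 0.3, -0.8]
opening: 0.0509
gripper_force: 0.0
```

```bash
python3 - <<'E'
from h import *
shot('wrist','w3.png')
e=np.array([np.cos(-.167),np.sin(-.167),0])
f=np.array([.4901,.0613,0])
row(f-.045*e+[0,0,.13],-.167); row(f-.045*e+[0,0,.028],-.167)
E
```

```text
[ 0.1 -0.  -0. ] [-10.35   0.24  -1.25]
[ 0.1 -0.  -0. ] [-10.36   0.22   8.95]
```

View pics/w3.png

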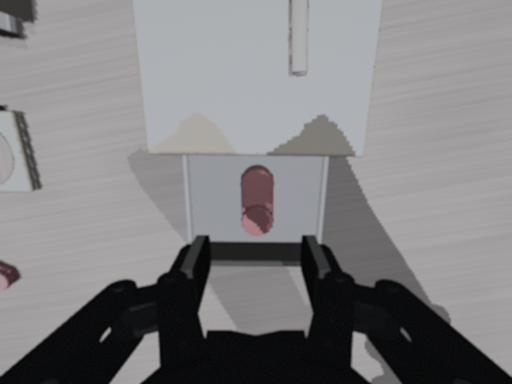

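The case lies caps up in the tray at about (257,200). Now I move in front of the drawer with the fingers shut.

Request:
{"fn": "step_arm", "kwargs": {"steps": [[0,0,0,-3,0,-1.2,0.3],[0,0,0,-8,0,-1.2,0],[0,0,0,-10.6,0,-1.2,0],[0,0,0,-10.6,0,-1.2,0],[0,0,0,-10.6,0,3,0],[0,0,0,-10.6,0,7,0],[0,0,0,-10.6,0,9,0],[0,0,0,-10.6,0,9,0]]}}

```text
clock: 15.72
eef_pos: [0.4416, 0.0707, 0.0244]
ee_rot: [3.137, 0.006, -0.168]
contact_force: [0.5, 0.3, -0.3]
opening: 0.0002
gripper_force: 0.0
```

Request:
{"fn": "step_arm", "kwargs": {"steps": [[0,0,0,2,0,-0.3,0],[0,0,0,3,0,-0.3,0],[0,0,0,3.5,0,-0.3,0],[0,0,0,4,0,-0.3,0],[0,0,0,4.5,0,-0.3,0],[0,0,0,5,0,-0.3,0],[0,0,0,5.5,0,-0.3,0]]}}

```text
clock: 16.6
eef_pos: [0.4957, 0.0617, 0.0288]
ee_rot: [3.138, 0.004, -0.167]
contact_force: [-5.9, -0.5, 2.9]
opening: -0.0
gripper_force: 2.5
```

Contact made, force low. Continuing at the same pace.

Request:
{"fn": "step_arm", "kwargs": {"steps": [[0,0,0,0.8,0,0,0],[0,0,0,1.6,0,0,0],[0,0,0,2.4,0,0,0],[0,0,0,3.2,0,0,0],[0,0,0,4,0,0,0],[0,0,0,4.8,0,0,0],[0,0,0,5.4,0,0,0],[0,0,0,6,0,0,0],[0,0,0,6.4,0,0,0],[0,0,0,6.4,0,0,0]]}}

```text
clock: 17.85
eef_pos: [0.5583, 0.0505, 0.0284]
ee_rot: [3.137, 0.006, -0.168]
contact_force: [-6.4, -0.9, 5.2]
opening: 0.0001
gripper_force: 3.4
```

Request:
{"fn": "step_arm", "kwargs": {"steps": [[0,0,0,0.3,0,0,0],[0,0,0,0.6,0,0,0],[0,0,0,0.9,0,0,0],[0,0,0,1.2,0,0,0],[0,0,0,1.3,0,0,0],[0,0,0,1.4,0,0,0],[0,0,0,1.4,0,0,0]]}}

```text
clock: 18.73
eef_pos: [0.5716, 0.0482, 0.0283]
ee_rot: [3.137, 0.006, -0.168]
contact_force: [-7.5, -0.7, 5.0]
opening: -0.0003
gripper_force: 3.7
```

Request:
{"fn": "step_arm", "kwargs": {"steps": [[0,0,0,0.1,0,0,0],[0,0,0,0.2,0,0,0],[0,0,0,0.25,0,0,0],[0,0,0,0.25,0,0,0]]}}

```text
clock: 19.23
eef_pos: [0.573, 0.0479, 0.0282]
ee_rot: [3.136, 0.008, -0.167]
contact_force: [-10.4, -0.7, 8.4]
opening: -0.0
gripper_force: 5.1
```

Request:
{"fn": "step_arm", "kwargs": {"steps": [[0,0,0,0.05,0,0,0],[0,0,0,0.1,0,0,0],[0,0,0,0.15,0,0,0],[0,0,0,0.2,0,0,0],[0,0,0,0.2,0,0,0]]}}

```text
clock: 19.85
eef_pos: [0.5735, 0.0478, 0.0281]
ee_rot: [3.135, 0.011, -0.167]
contact_force: [-15.0, 0.8, 11.7]
opening: -0.0002
gripper_force: 7.3
```

Request:
{"fn": "step_arm", "kwargs": {"steps": [[0,0,0,0.05,0,0,0],[0,0,0,0.08,0,0,0],[0,0,0,0.08,0,0,0]]}}

```text
clock: 20.23
eef_pos: [0.5737, 0.0478, 0.028]
ee_rot: [3.135, 0.012, -0.167]
contact_force: [-15.3, -0.0, 12.7]
opening: 0.0001
gripper_force: 8.1
```

Request:
{"fn": "step_arm", "kwargs": {"steps": [[0,0,0,0.04,0,0,0],[0,0,0,0.05,0,0,0],[0,0,0,0.05,0,0,0]]}}

```text
clock: 20.6
eef_pos: [0.5737, 0.0478, 0.028]
ee_rot: [3.135, 0.013, -0.167]
contact_force: [-17.9, 1.8, 14.7]
opening: -0.0004
gripper_force: 8.6
```

Pressed enough. I'll draw back slowly and lift clear.

Request:
{"fn": "step_arm", "kwargs": {"steps": [[0,0,0,-0.5,0,0,0],[0,0,0,-1,0,0,0],[0,0,0,-2,0,0,0],[0,0,0,-4,0,0,0],[0,0,0,-7,0,0,0],[0,0,0,-11,0,0,0],[0,0,0,-12,0,0,0],[0,0,0,-12,0,-6,0],[0,0,0,-12,0,-12,0],[0,0,0,-12,0,-12,0]]}}

```text
clock: 21.85
eef_pos: [0.4663, 0.0693, 0.1542]
ee_rot: [-3.14, -0.009, -0.168]
contact_force: [0.6, 0.2, 0.1]
opening: -0.0004
gripper_force: 0.0
```

```bash
python3 - <<'E'
from h import *
shot('wrist','w4.png'); a=shot('scene','s4.png')['frame'][150:270,180:330]
w=cv2.imread('pics/w4.png'); b=cv2.resize(a[:,:,::-1],None,fx=2.5,fy=2.5)
b=cv2.copyMakeBorder(b,0,84,0,0,cv2.BORDER_CONSTANT)
cv2.imwrite('pics/f4.png',cv2.resize(np.hstack([w,b]),None,fx=.9,fy=.9))
E
```

```text
(no output)
```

View pics/f4.png

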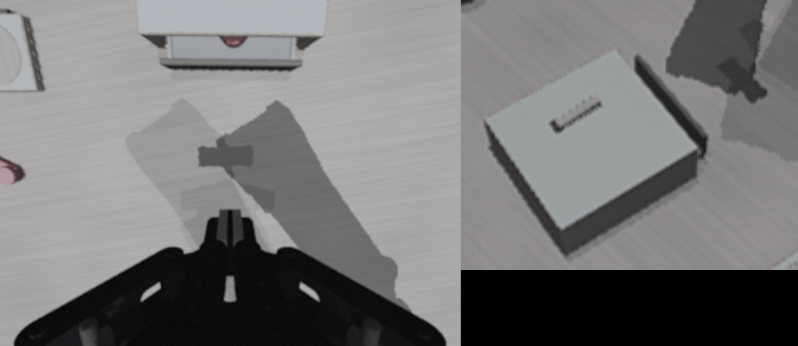

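The drawer is back in its latched position, with the panel at (232,63) as at the start. The case end shows inside at (233,42), and the clip, mirror and small case are where they were.

```bash
python3 -c "
from rig import job
print(job.job_done())"
```

```text
the job is handed in; nothing more can be done
None
```

The lens case is in the drawer, caps up, and the drawer is latched shut; the job was handed in at about 22 s, but the hand-in call returned no verdict.

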